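# Release the locked slide and stow the device tray

### The arm

A 7-joint arm with a two-finger parallel gripper is mounted at the origin on the work surface. World frame = base frame: x ahead of the robot, y to its left, z up, the work surface at z = 0. Lengths are in m, angles in degrees, forces in N, time in s.
With the tool pointing down it reaches from about 0.425 to 0.975 m from the base axis. Payload 16.7 kg.
Tool frame: the origin (TCP) lies at the very end of the fingers, on their centre line; the grasp point (between the pads) lies 19 mm behind it (manip.pinch_z is the distance from the TCP to the grasp point, in m); x points along the fingers, y is the direction in which the jaws open and shut, and the axes are right-handed (so a half turn about x gives the same grasp; the last joint's range is limited). The gripper opens to 85 mm and grips with 20 to 120 N. Pads are 22 mm wide; open, the fingers measure 114 mm over their backs; the gripper's body (76 mm by 85 mm) begins 54 mm behind the grasp point. The pads swing forward as they close: fully open they stand 13 mm farther back than shut.
Start: joints at [59.903, 24.414, 4.234, 92.017, -1.954, 63.644, -3.845], TCP at [0.248, -0.628, 0.231] pointing down, gripper open.
Joint ranges: [-163.25, 163.25], [-28.42, 122.38], [-70.27, 78.77], [12.13, 141.07], [-58.53, 238.53], [9.26, 117.41], [-156.51, 156.51]. Speed limits (degrees/s): [108.29, 108.29, 136.94, 136.94, 172.46, 172.46, 172.46].

### API

Orientations are given as a 3x3 rotation matrix whose columns are the frame's x, y, z axes.
In Python, from rig import manip gives the robot as it stands.
- The arm moves only by the tool jog_arm, never from a script. Its arguments are lists of equal length, an entry for each row: "slide": the shift along the tool's x, y, z in m, a list of three; "turn": the turn about the tool's x in degrees; "claw": the opening, from 0 (shut) to 1 (fully open). A call has 1 to 20 rows; each row shifts and turns the commanded pose from where the row before left it, along the tool's axes as they then stand; what a row does not reach is not made up. A row lasts 1/12 s, in which the tool goes at most 41.7 mm and 7.16 degrees, less where a joint would pass 70% of its speed; a pose out of reach is approached as far as the arm can. A call with a gripper value outside its range is refused whole. The fingers move at their own pace and stop on an object; "squeeze" is the grip in N (left out, the last holds). Time passes only in rows, so rows that do not move let the fingers close. It gives the time, the measured TCP pose, the force and the opening at its end, in the units of the state.
- manip.get_state(): the state, without advancing time (a new reading comes with each control period).
- manip.get_image(name): name is "scene" or "top" or "wrist"; returns (picture, depth): 400x640x3 uint8, red, green, blue; 400x640 float32, m along the optical axis (not along the pixel's ray), 0 where there is no reading.
- manip.camera_params(name): a dict with "intrinsics" (3x3 intrinsics, pixels), "R" (3x3) and "t" (3): a world point X has camera coordinates R X + t. Camera axes: x right, y down, z forward; pixel columns grow to the right and rows downward; lengths in m; the calibration is good to about 2 mm. A picture is of the moment at which its call begins: read the wrist's pose just before it. camera_params takes no time and is no camera call; for the wrist camera it gives the pose at the moment of the call.
- manip.sign_off(): hands the job in, once; it reports no verdict.
Trained networks look in the newest picture that a camera, given by its name, has taken for a name from the list of things; names that differ only in an ending like _2 or _b are one class to them, and where a whole thing is asked for, a point or a joint stands for the part that bears it (a point fixed in the world has none). Each returns a list of dicts, best first, with "score" (0 to 1); they miss things now and then, are a little off and sometimes report something else, mostly with a low value. They report only what shows in the picture. A call takes as long as a camera call.
- manip.recognise(name, camera): "rect" ([left, top, right, bottom] in pixels, round what is visible of it).
- manip.spot_point(name, camera): "pixel" ([column, row] in pixels: a listed point, or the origin of a listed thing).
The state is a dict: "t": time; "qpos": joint angles; "qd": joint speeds; "tau": joint torques, N m; "tcp_pos": TCP position; "ee_rot": TCP orientation; "force": force on the tool from outside, world axes, zero at the start; "wrist_torque": the same for the moment, N m; "finger_gap": finger opening in m.
Only numpy, scipy, OpenCV 4.12 (cv2) and the standard library are available. Lean on these libraries where they do the work, as an engineer would, in place of code of your own. Each camera call takes 0.05 s, during which the arm holds its last target. There are 200 camera calls.

### The job

The training case is going out again, so put its pulled-out device tray away: press down the lock lever on the tray's left-hand slide to release it and start the tray inwards, then let the lever go and push the tray fully home, until its front panel is against the case. Run it in gently, without slamming it, and leave everything that lies about on the table and on the case where it is.

Things in the scene. Friction and masses are not known exactly. Their poses are not given: they have to be found in the camera images.
- case: Black transport case with aluminium edges, 290 wide x 290 deep x 150 mm high, fixed on the table, its open front towards the tray. Origin on the table under the middle of its front face. +x points level from the front face into the case (the tray's way in), +y to the left of somebody facing the case's front, z up
- tray (a joint): Travel of the device tray on its two full-extension slides, m along the case's -x: 0 = fully home (front panel against the case), 0.200 = fully out, where it starts, locked by the lever (it then gives only about 4 mm). Runs level with 2.5 N friction and some damping; stays where it is left
- lever (a joint): Lock lever angle, rad: 0 = up, held by its spring; 0.27 = pressed down to its stop. The lock is free from about 0.17. It springs back when let go. It locks only at full extension: once the tray has run in 20 mm the lever can be let go and the tray stays free (pulled right out, it locks again)
- lever_tab (a point): Middle of the top face of the lever's black thumb tab on the tray's left slide (case +y side), 46 mm behind the front panel, 116 mm left of the tray's middle. Tab 36 mm long along the slide, 26 wide, 70 mm above the table; slide and tray wall below are lower (62 mm). Pressed down it sinks up to 11 mm (free from 7), 3 N at first, 8 N at the stop. It travels with the tray into the case
- lever_lip (a point): Middle of the top edge of the raised lip at the tab's inner end (towards the case): 26 mm wide, 4 mm thick, its face 18 mm further in than the tab's middle, standing 12 mm above the tab. A finger that holds the tab down can push the tray inwards against this lip. The lever's pivot lies 21 mm further in and 27 mm lower
- handle (a point): Middle of the steel bar handle on the tray's front panel: level, parallel to the panel, 110 mm long, about 10 mm thick, axis 35 mm in front of the panel's face, 85 mm above the table. Pushing the bar or the panel along the case's +x drives the tray in; at home the bar lies 41 mm in front of the case's front face
- panel (a point): Middle of the outer face of the tray's grey front panel: 254 mm wide, 4 thick, from 22 to 110 mm above the table; the devices on the tray behind it reach up to 106 mm. At home this point lies 6 mm in front of the case's front face
- screwdriver: screwdriver, 200 mm long, lying on the table beside the tray, on its lever side; origin under its middle; a bystander, to be left where it is
- breaker: loose spare circuit breaker, white, 84 x 75 x 18 mm, lying flat on the table in front of the tray; origin under its middle; a bystander, to be left where it is
- multimeter: multimeter, 165 x 78 x 40 mm, lying on the rear half of the case's top; origin under its middle; a bystander, to be left where it is
- tape: roll of tape, 96 mm across, 19 mm high, lying on the case's top; origin under its middle; a bystander, to be left where it is
- headphones: headphones lying flat on the left part of the table, about 155 x 190 mm, 30 mm high; origin on the table between the ear cups; a bystander, to be left where it is
- parts_box: open divided small-parts box, 130 x 190 x 36 mm, on the left part of the table; origin under its middle; a bystander, to be left where it is
- mug: white mug, 82 mm across, 95 mm high, on the left near the robot; origin under its middle; a bystander, to be left where it is
- din_rail: offcut of steel mounting rail, 200 x 36 x 7.5 mm, on the right near the robot; origin under its middle; a bystander, to be left where it is

How it is judged (in metres and radians):
On the way:
1. the lock lever is pressed down while the tray is still out (value of joint lever above 0.13 rad and value of joint tray above 0.17 m), for 0.1 s.
At the end, for the whole second after the job is handed in: the tray is fully home (within 6 mm of its stop, front panel against the case) and at rest, with the lock lever let go and sprung back up (below 0.05 rad) (value of joint tray below 0.006 m and value of joint lever below 0.05 rad and velocity of joint tray between -0.01 and 0.01 m/s); the robot touches nothing.
It fails at once if the tray is slammed in (faster than 0.5 m/s) (velocity of joint tray below -0.5 m/s).
It fails at once if a thing lying on the table or on the case is shifted by more than 30 mm (distance of any of screwdriver, breaker, multimeter, tape, headphones, parts_box, mug, din_rail from where it was at the start of the episode above 0.03 m).
It also fails if it takes over 42 s, if anything falls off the work surface, if the arm or the gripper's body presses on something with over 40 N, if the wrist force passes 120 N, or if a joint passes its speed limit or range.

## Working session

There is one attempt and no reset: what is moved stays moved. The work goes in short steps, Python scripts to look and compute and a tool call to move; the robot and the scene stay as the last step left them, time stands still between calls to the robot, and variables do not carry over. Pictures are saved under pics/ and viewed, about 8 in all and at most 12, crops included, and the job is handed in when it is done.

Besides the shell and the picture viewer there is one more tool, called after "Emit:" by a JSON object that holds its "op" and its "data", one argument or row to a line. jog_arm: Moves the arm, as the interface text tells. Its arguments: {"type":"object","properties":{"slide":{"type":"array"},"turn":{"type":"array"},"claw":{"type":"array"},"squeeze":{"type":"number"}},"required":["slide","turn","claw"]}

```bash
ls; mkdir -p pics; cat > h.py <<'E'
import numpy as np, cv2
from rig import manip
def px2w(cam,px,depth,P=None):
    P=P or manip.camera_params(cam); K=P["intrinsics"];R=np.array(P["R"]);t=np.array(P["t"])
    u,v=px; ui,vi=int(round(u)),int(round(v))
    w=depth[max(vi-1,0):vi+2,max(ui-1,0):ui+2]; w=w[w>0]; d=np.median(w) if w.size else 0
    c=d*(np.linalg.inv(K)@[u,v,1]); return R.T@(c-t)
def ray_z(cam,px,z):
    P=manip.camera_params(cam); R=np.array(P["R"]);t=np.array(P["t"])
    o=-R.T@t; d=R.T@(np.linalg.inv(P["intrinsics"])@[px[0],px[1],1]); return o+d*(z-o[2])/d[2]
E
python3 - <<'E'
from h import *
np.set_printoptions(precision=4,suppress=True)
for cam in ["scene","top"]:
    im,d=manip.get_image(cam); cv2.imwrite(f"pics/{cam}0.png",im[:,:,::-1])
    for n,z in [("lever_tab",.07),("lever_lip",.082),("handle",.085),("panel",.066),("case",0),("screwdriver",0),("breaker",0)]:
        for r in manip.spot_point(n,cam)[:2]: print(cam,n,round(r["score"],2),np.round(r["pixel"],1),px2w(cam,r["pixel"],d),ray_z(cam,r["pixel"],z))
s=manip.get_state();print(s["t"],s["tcp_pos"],s["ee_rot"],s["force"],s["finger_gap"])
E
```

```text
pics
scene lever_tab 0.74 [307.5 257.1] [0.6705 0.1067 0.0673] [0.6722 0.1074 0.07  ]
scene lever_lip 0.74 [298.9 256.8] [0.6845 0.088  0.077 ] [0.6875 0.0895 0.082 ]
scene handle 0.93 [343.7 222.6] [0.5363 0.1587 0.0859] [0.5356 0.1585 0.085 ]
scene panel 0.65 [447.1 248.1] [ 0.4389  0.4501 -0.0027] [0.4925 0.4458 0.066 ]
scene panel 0.6 [330.8 230.3] [ 0.5137  0.1131 -0.0013] [0.5615 0.1303 0.066 ]
scene case 0.82 [261.5 234.3] [ 0.6358 -0.0536  0.0414] [ 0.61   -0.0714  0.    ]
scene case 0.69 [448.1 247.7] [ 0.4358  0.4525 -0.0034] [0.4384 0.4523 0.    ]
scene screwdriver 0.81 [313.5 298. ] [0.7518 0.1592 0.0184] [0.7427 0.1552 0.    ]
scene breaker 0.58 [374.9 257. ] [0.5645 0.2674 0.0162] [0.5536 0.2656 0.    ]
top lever_tab 0.51 [319.1 155.8] [0.6701 0.11   0.07  ] [0.6701 0.11   0.07  ]
top lever_tab 0.22 [306.6 135.3] [0.7434 0.1518 0.019 ] [0.7314 0.1486 0.07  ]
top lever_lip 0.63 [330.6 154.7] [ 0.6872  0.0761 -0.    ] [0.6717 0.0758 0.082 ]
top handle 0.97 [301.8 197.5] [0.5431 0.1571 0.0893] [0.5434 0.1574 0.085 ]
top panel 0.84 [315.7 197.8] [0.5417 0.1161 0.1042] [0.5449 0.1175 0.066 ]
top panel 0.3 [228.1 159.8] [0.6632 0.3952 0.0134] [0.6541 0.3822 0.066 ]
top case 0.78 [380.3 181.2] [ 0.6018 -0.0765  0.0346] [ 0.6062 -0.0804  0.    ]
top screwdriver 0.71 [307.6 136.5] [0.7407 0.1488 0.0147] [0.7441 0.1497 0.    ]
top screwdriver 0.59 [208.8 230. ] [ 0.4438  0.451  -0.0018] [0.4438 0.4505 0.    ]
top breaker 0.77 [269.9 195.2] [0.5546 0.261  0.0157] [0.556  0.2633 0.    ]
top breaker 0.41 [209.4 232.1] [ 0.4374  0.4489 -0.0018] [0.4374 0.4484 0.    ]
0.8 [ 0.2477 -0.6279  0.2313] [[ 0.      0.3669 -0.9302]
 [ 0.0001 -0.9302 -0.3669]
 [-1.     -0.0001 -0.    ]] [ 0.7768 -0.0116 -0.1996] 0.08523854336016959
```

```bash
python3 - <<'E'
import cv2
a=cv2.imread("pics/top0.png")[90:260,220:480];cv2.imwrite("pics/topc.png",cv2.resize(a,None,fx=3,fy=3,interpolation=cv2.INTER_CUBIC))
E
```

```text
(no output)
```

View pics/topc.png

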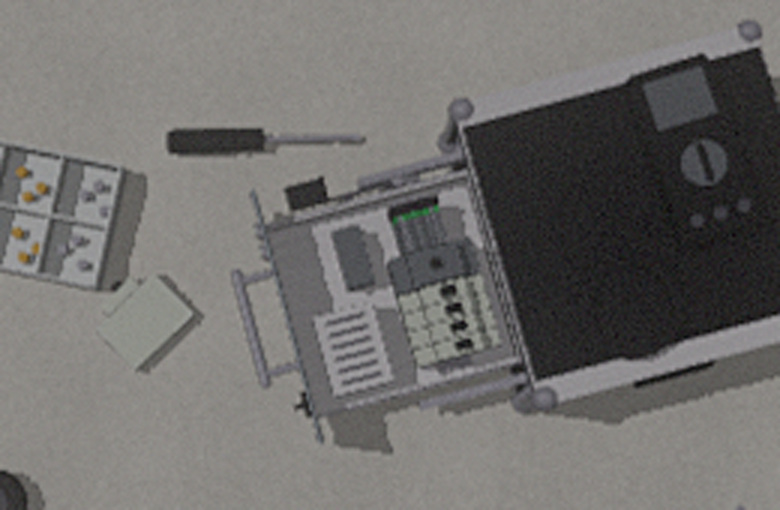

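View pics/scene0.png

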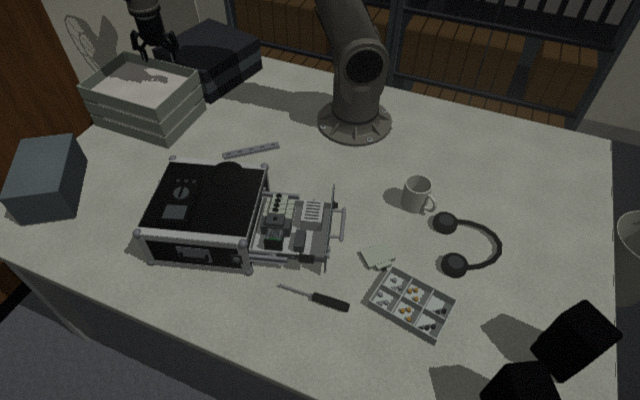

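The top picture shows the tab at about (319,155), the handle at (302,197) and the case front at (380,181). The tray's way in points about -75° in world. The screwdriver is well clear of the tab, at (308,136). The networks agree with the stated geometry, so I'm moving over the tab now.

Emit:
{"op": "jog_arm", "data": {
  "slide": [
    [-0.02, 0, 0],
    [0, -0.015, -0.015],
    [0, -0.028, -0.028],
    [0, -0.028, -0.028],
    [0, -0.028, -0.028],
    [0, -0.028, -0.028],
    [0, -0.028, -0.028],
    [0, -0.028, -0.028],
    [0, -0.028, -0.028],
    [0, -0.028, -0.028],
    [0, -0.028, -0.028],
    [0, -0.028, -0.028],
    [0, -0.028, -0.028],
    [0, -0.028, -0.028],
    [0, -0.028, -0.028],
    [0, -0.028, -0.028],
    [0, -0.028, -0.028],
    [0, -0.028, -0.028],
    [0, -0.015, -0.015],
    [0, 0, 0]
  ],
  "turn": [6.7, 0, 0, 0, 0, 0, 0, 0, 0, 0, 0, 0, 0, 0, 0, 0, 0, 0, 0, 0],
  "claw": [0, 0, 0, 0, 0, 0, 0, 0, 0, 0, 0, 0, 0, 0, 0, 0, 0, 0, 0, 0],
  "squeeze": 20
}}

```text
t: 2.47
tcp_pos: [0.5893, -0.0377, 0.2512]
ee_rot: [[0.001, 0.262, -0.965], [0.002, -0.965, -0.262], [-1.0, -0.002, -0.001]]
force: [-0.9, 0.8, -0.6]
finger_gap: 0.0001
```

```bash
python3 - <<'E'
from h import *
np.set_printoptions(precision=4,suppress=True)
s=manip.get_state();P=manip.camera_params("wrist")
im,d=manip.get_image("wrist"); cv2.imwrite("pics/w1.png",im[:,:,::-1])
print(s["tcp_pos"])
for n,z in [("lever_tab",.07),("lever_lip",.082),("handle",.085),("panel",.066),("case",0)]:
    for r in manip.spot_point(n,"wrist")[:2]: print(n,round(r["score"],2),np.round(r["pixel"],1),px2w("wrist",r["pixel"],d,P),ray_z("wrist",r["pixel"],z))
E
```

```text
[ 0.5893 -0.0377  0.2512]
lever_tab 0.89 [193.1  55.5] [0.6717 0.1061 0.0691] [0.6704 0.0999 0.07  ]
lever_lip 0.63 [207.5  48.8] [0.6799 0.0898 0.0811] [0.6784 0.0823 0.082 ]
handle 0.89 [115.3 177.9] [0.5417 0.1537 0.0886] [0.5396 0.1487 0.085 ]
panel 0.64 [158.8 175.7] [0.5502 0.1196 0.0738] [0.5467 0.1157 0.066 ]
case 0.61 [209.5  50.4] [0.6791 0.0878 0.0812] [0.6845 0.1073 0.    ]
case 0.19 [ 63.7 129.5] [0.5572 0.2575 0.0175] [0.553  0.2626 0.    ]
```

View pics/w1.png

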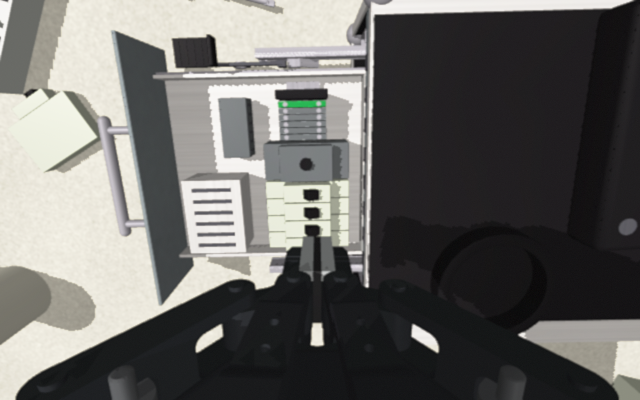

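The wrist picture shows the tab at (193,55), with the case edge upright in the image, so the tool is aligned with the case. I'll move over the tab and use the wrist depth to check how far the closed gripper's links spread.

Emit:
{"op": "jog_arm", "data": {
  "slide": [
    [0, -0.02, -0.02],
    [0, -0.025, -0.025],
    [0, -0.025, -0.025],
    [0, -0.025, -0.025],
    [0, -0.024, -0.023],
    [0, 0, 0],
    [0, 0, 0]
  ],
  "turn": [0, 0, 0, 0, 0, 0, 0],
  "claw": [0, 0, 0, 0, 0, 0, 0]
}}

```text
t: 3.35
tcp_pos: [0.6712, 0.103, 0.2509]
ee_rot: [[-0.001, 0.258, -0.966], [0.001, -0.966, -0.258], [-1.0, -0.001, 0.0]]
force: [-0.9, -0.7, 0.8]
finger_gap: -0.0002
```

```bash
python3 - <<'E'
from h import *
np.set_printoptions(precision=4,suppress=True)
s=manip.get_state();P=manip.camera_params("wrist");im,d=manip.get_image("wrist"); cv2.imwrite("pics/w2.png",im[:,:,::-1])
print(s["tcp_pos"],s["force"])
v,u=np.mgrid[0:400,0:640]; c=(np.linalg.inv(P["intrinsics"])@np.stack([u.ravel(),v.ravel(),np.ones(u.size)]))*d.ravel()
W=(np.array(P["R"]).T@(c-np.array(P["t"])[:,None])).T; T=(W-s["tcp_pos"])@np.array(s["ee_rot"]); T=T[d.ravel()>0]
for a in range(0,100,8):
    m=(T[:,0]<-a/1000)&(T[:,0]>-(a+8)/1000)&(abs(T[:,2])<.06)&(abs(T[:,1])<.12)
    if m.sum(): print(a,m.sum(),T[m,1].min(),T[m,1].max(),T[m,2].min(),T[m,2].max())
for n in ["lever_tab","lever_lip","handle"]:
    for r in manip.spot_point(n,"wrist")[:1]: w=px2w("wrist",r["pixel"],d,P);print(n,round(r["score"],2),r["pixel"],w,"tool",(w-s["tcp_pos"])@np.array(s["ee_rot"]))
E
```

```text
[0.6712 0.103  0.2509] [-0.9163 -0.7089  0.8133]
0 164 -0.012965259641919207 0.011596780227990324 -0.011597410694879112 -0.0063147942504135435
8 443 -0.014509948499793647 0.012728642718617568 -0.011746426054491957 -0.0063703298056534295
16 531 -0.014487301107189939 0.012740051414520946 -0.012034725691685396 -0.006181234795692106
24 500 -0.01451695281181636 0.01272048320650789 -0.011993306128216138 -0.006546187199819556
32 800 -0.017915187315919304 0.015467134008866902 -0.012817119764238182 0.01139117608304096
40 1787 -0.033374752958421364 0.03139847037098052 -0.014442608752495218 0.01156381423289598
48 4610 -0.03983617865264493 0.03825871655962909 -0.01470021734171116 0.011017551994821215
56 4489 -0.04601319329240918 0.045220991220092016 -0.016778774882829497 0.008710708894278543
64 6470 -0.05182826318403098 0.050681441688563734 -0.018395623585033365 0.008184106154650567
72 10216 -0.058813603098669 0.056896755891195805 -0.01840790832060972 0.006565579007144517
80 12777 -0.06344997804655786 0.06136411267903365 -0.018656602727828674 -0.0004881624378839021
88 6821 -0.0628362658484078 0.06133952781714973 -0.02155873274938805 -0.008662970484549122
96 1551 -0.01990173414224322 0.018219399159954425 -0.02133992983413307 -0.017721821943741375
lever_tab 0.8 [313.4, 177.8] [0.6703 0.1075 0.0694] tool [ 0.1815 -0.0044 -0.0004]
handle 0.98 [241.4, 285.1] [0.6781 0.1305 0.3019] tool [-0.0509 -0.0248 -0.0137]
```

View pics/w2.png

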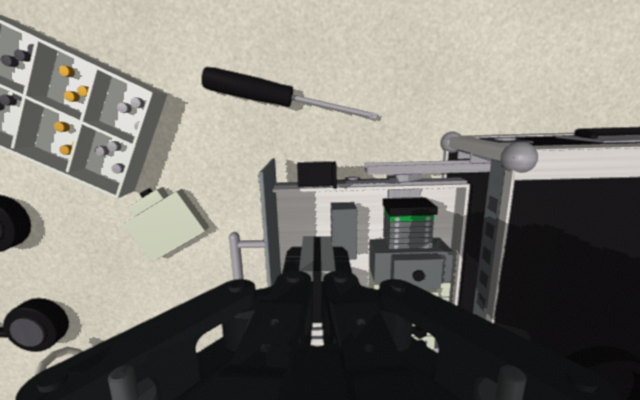

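The closed fingers are about ±14 mm thick and the links spread to ±40 mm at 48 mm behind the tip. Staying slightly towards the lip clears the panel's inner face. Tab is at y −4.4 mm, z 0 in tool axes, so I'm descending to just above it.

Emit:
{"op": "jog_arm", "data": {
  "slide": [
    [0.01, -0.003, 0],
    [0.02, 0, 0],
    [0.025, 0, 0],
    [0.025, 0, 0],
    [0.025, 0, 0],
    [0.025, 0, 0],
    [0.02, 0, 0],
    [0.01, 0, 0],
    [0.006, 0, 0],
    [0, 0, 0],
    [0, 0, 0]
  ],
  "turn": [0, 0, 0, 0, 0, 0, 0, 0, 0, 0, 0],
  "claw": [0, 0, 0, 0, 0, 0, 0, 0, 0, 0, 0]
}}

```text
t: 4.47
tcp_pos: [0.6707, 0.1046, 0.0861]
ee_rot: [[0.001, 0.256, -0.967], [0.0, -0.967, -0.256], [-1.0, -0.0, -0.001]]
force: [-0.1, 0.5, -0.2]
finger_gap: -0.0002
```

```bash
python3 - <<'E'
from h import *
np.set_printoptions(precision=4,suppress=True)
s=manip.get_state();print(s["tcp_pos"],s["force"])
im,d=manip.get_image("wrist");im2,_=manip.get_image("scene")
cv2.imwrite("pics/w3.png",np.vstack([im[:,:,::-1][60:320,120:520],cv2.resize(im2[200:290,220:380,::-1],(400,225))]))
E
```

```text
[0.6707 0.1046 0.0861] [-0.0965  0.4977 -0.2421]
```

View pics/w3.png

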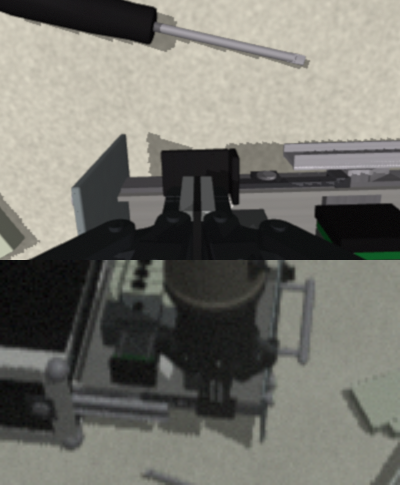

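The picture shows the fingertip centred on the tab, with the tab spanning columns 162–231 and the lip just right of that. Pressing now.

Emit:
{"op": "jog_arm", "data": {
  "slide": [
    [0.008, 0, 0],
    [0.006, 0, 0],
    [0.004, 0, 0],
    [0.003, 0, 0],
    [0.002, 0, 0],
    [0, 0, 0],
    [0, 0, 0]
  ],
  "turn": [0, 0, 0, 0, 0, 0, 0],
  "claw": [0, 0, 0, 0, 0, 0, 0]
}}

```text
t: 5.15
tcp_pos: [0.6704, 0.1053, 0.0624]
ee_rot: [[0.0, 0.256, -0.967], [0.001, -0.967, -0.256], [-1.0, -0.0, -0.0]]
force: [-1.2, 2.4, 7.9]
finger_gap: 0.0
```

8 N at z = 62 mm fits a pressed lever. One millimetre more, then start the tray in slowly.

Emit:
{"op": "jog_arm", "data": {
  "slide": [
    [0.001, 0, 0],
    [0, 0, 0],
    [0, 0.002, 0],
    [0, 0.003, 0],
    [0, 0.004, 0],
    [0, 0.004, 0],
    [0, 0.004, 0],
    [0, 0.004, 0],
    [0, 0.004, 0],
    [0, 0, 0]
  ],
  "turn": [0, 0, 0, 0, 0, 0, 0, 0, 0, 0],
  "claw": [0, 0, 0, 0, 0, 0, 0, 0, 0, 0]
}}

```text
t: 5.98
tcp_pos: [0.6777, 0.0799, 0.0619]
ee_rot: [[0.002, 0.255, -0.967], [0.0, -0.967, -0.255], [-1.0, 0.0, -0.002]]
force: [0.9, -0.3, 6.5]
finger_gap: -0.0
```

Emit:
{"op": "jog_arm", "data": {
  "slide": [
    [0, 0.003, 0],
    [0, 0.004, 0],
    [0, 0.005, 0],
    [0, 0.005, 0],
    [0, 0.005, 0],
    [0, 0.004, 0],
    [0, 0.003, 0],
    [0, 0.001, 0],
    [0, 0, 0],
    [0, 0, 0]
  ],
  "turn": [0, 0, 0, 0, 0, 0, 0, 0, 0, 0],
  "claw": [0, 0, 0, 0, 0, 0, 0, 0, 0, 0]
}}

```text
t: 6.82
tcp_pos: [0.6858, 0.0517, 0.0621]
ee_rot: [[0.003, 0.256, -0.967], [0.001, -0.967, -0.256], [-1.0, 0.0, -0.003]]
force: [5.4, 0.9, 7.8]
finger_gap: -0.0
```

```bash
python3 - <<'E'
from h import *
np.set_printoptions(precision=4,suppress=True)
s=manip.get_state();print(s["t"],s["tcp_pos"],s["force"])
for cam in ["top","scene"]:
  im,d=manip.get_image(cam)
  for n,z in [("handle",.085),("lever_tab",.06)]:
    for r in manip.spot_point(n,cam)[:1]: print(cam,n,round(r["score"],2),r["pixel"],ray_z(cam,r["pixel"],z))
E
```

```text
6.8167 [0.6858 0.0517 0.0621] [5.3944 0.9103 7.8175]
top handle 0.79 [321.4, 195.0] [0.5518 0.1004 0.085 ]
scene handle 0.81 [321.6, 221.6] [0.5568 0.1    0.085 ]
scene lever_tab 0.73 [288.2, 257.9] [0.689  0.0577 0.06  ]
```

The tray is in by about 55 mm and both cameras agree. I'm letting the lever go and moving in front of the handle.

Emit:
{"op": "jog_arm", "data": {
  "slide": [
    [-0.008, 0, 0],
    [-0.02, 0, 0],
    [-0.03, 0, 0],
    [-0.03, 0, 0],
    [-0.022, -0.01, 0.008],
    [0, -0.025, 0.025],
    [0, -0.025, 0.025],
    [0, -0.025, 0.025],
    [0, -0.02, 0.02],
    [0, -0.015, 0.011],
    [0, 0, 0],
    [0, 0, 0]
  ],
  "turn": [0, 0, 0, 0, 0, 0, 0, 0, 0, 0, 0, 0],
  "claw": [0, 0, 0, 0, 0, 0, 0, 0, 0, 0, 0, 0]
}}

```text
t: 8.12
tcp_pos: [0.5429, 0.1388, 0.1718]
ee_rot: [[0.0, 0.257, -0.966], [-0.0, -0.966, -0.257], [-1.0, 0.0, -0.0]]
force: [0.0, -0.4, 0.5]
finger_gap: 0.0004
```

```bash
python3 - <<'E'
from h import *
np.set_printoptions(precision=4,suppress=True)
s=manip.get_state();P=manip.camera_params("wrist");print(s["t"],s["tcp_pos"],s["force"])
im,d=manip.get_image("wrist");cv2.imwrite("pics/w4.png",im[:,:,::-1])
for n in ["handle","lever_tab","panel"]:
    for r in manip.spot_point(n,"wrist")[:1]: w=px2w("wrist",r["pixel"],d,P);print(n,round(r["score"],2),r["pixel"],w,"tool",(w-s["tcp_pos"])@np.array(s["ee_rot"]))
E
```

```text
8.1167 [0.5429 0.1388 0.1718] [ 0.0323 -0.355   0.4622]
handle 0.59 [373.4, 198.8] [0.5585 0.1011 0.0893] tool [ 0.0824  0.0404 -0.0053]
lever_tab 0.64 [492.7, 35.8] [0.6883 0.0507 0.0671] tool [ 0.1047  0.1226 -0.1178]
panel 0.71 [410.2, 194.8] [0.5637 0.0671 0.0638] tool [ 0.108   0.0746 -0.0016]
```

View pics/w4.png

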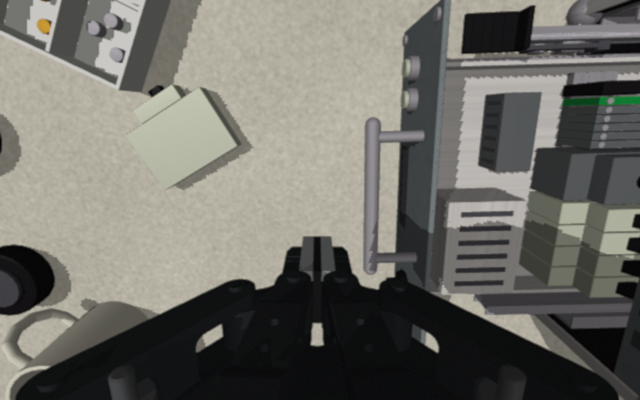

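The tray stands free with the lever back up. The bar is 40 mm ahead of the tool centre. Next: lower, then push on the middle of the bar.

Emit:
{"op": "jog_arm", "data": {
  "slide": [
    [0.01, 0, -0.005],
    [0.02, 0, 0],
    [0.025, 0, 0],
    [0.025, 0, 0],
    [0.013, 0, 0],
    [0.005, 0, 0],
    [0, 0, 0],
    [0, 0.005, 0],
    [0, 0.006, 0],
    [0, 0.005, 0],
    [0, 0.004, 0],
    [0, 0.004, 0],
    [0, 0.004, 0],
    [0, 0.004, 0],
    [0, 0, 0]
  ],
  "turn": [0, 0, 0, 0, 0, 0, 0, 0, 0, 0, 0, 0, 0, 0, 0],
  "claw": [0, 0, 0, 0, 0, 0, 0, 0, 0, 0, 0, 0, 0, 0, 0]
}}

```text
t: 9.57
tcp_pos: [0.5567, 0.1075, 0.0734]
ee_rot: [[0.0, 0.255, -0.967], [-0.0, -0.967, -0.255], [-1.0, 0.0, -0.0]]
force: [0.0, -0.5, -0.5]
finger_gap: 0.0001
```

Emit:
{"op": "jog_arm", "data": {
  "slide": [
    [0, 0.004, 0],
    [0, 0.006, 0],
    [0, 0.007, 0],
    [0, 0.007, 0],
    [0, 0.007, 0],
    [0, 0.007, 0],
    [0, 0.007, 0],
    [0, 0.007, 0],
    [0, 0.007, 0],
    [0, 0.007, 0],
    [0, 0.007, 0],
    [0, 0.007, 0],
    [0, 0.007, 0],
    [0, 0.007, 0],
    [0, 0.006, 0],
    [0, 0.005, 0],
    [0, 0.004, 0],
    [0, 0.003, 0],
    [0, 0, 0],
    [0, 0, 0]
  ],
  "turn": [0, 0, 0, 0, 0, 0, 0, 0, 0, 0, 0, 0, 0, 0, 0, 0, 0, 0, 0, 0],
  "claw": [0, 0, 0, 0, 0, 0, 0, 0, 0, 0, 0, 0, 0, 0, 0, 0, 0, 0, 0, 0]
}}

```text
t: 11.23
tcp_pos: [0.5849, 0.0, 0.0732]
ee_rot: [[-0.001, 0.256, -0.967], [-0.0, -0.967, -0.256], [-1.0, 0.0, 0.001]]
force: [-0.3, 0.2, -0.5]
finger_gap: -0.0002
```

```bash
python3 - <<'E'
from h import *
np.set_printoptions(precision=4,suppress=True)
s=manip.get_state();P=manip.camera_params("wrist");print(s["t"],s["tcp_pos"],s["force"])
im,d=manip.get_image("wrist");cv2.imwrite("pics/w5.png",im[:,:,::-1])
E
```

```text
11.2333 [0.5849 0.     0.0732] [-0.2757  0.2275 -0.5308]
```

View pics/w5.png

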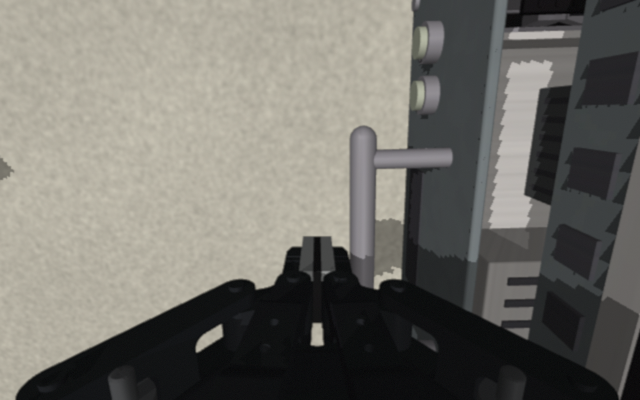

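The tray follows the push, with the bar against the finger and a gap still showing between the panel and the case. Finishing slowly.

Emit:
{"op": "jog_arm", "data": {
  "slide": [
    [0, 0.003, 0],
    [0, 0.003, 0],
    [0, 0.003, 0],
    [0, 0.003, 0],
    [0, 0.003, 0],
    [0, 0.002, 0],
    [0, 0.001, 0],
    [0, 0, 0]
  ],
  "turn": [0, 0, 0, 0, 0, 0, 0, 0],
  "claw": [0, 0, 0, 0, 0, 0, 0, 0]
}}

```text
t: 11.95
tcp_pos: [0.5899, -0.0173, 0.0734]
ee_rot: [[0.0, 0.256, -0.967], [0.0, -0.967, -0.256], [-1.0, 0.0, -0.0]]
force: [0.7, 0.7, 0.7]
finger_gap: -0.0
```

Emit:
{"op": "jog_arm", "data": {
  "slide": [
    [0, 0.002, 0],
    [0, 0.002, 0],
    [0, 0.001, 0]
  ],
  "turn": [0, 0, 0],
  "claw": [0, 0, 0]
}}

```text
t: 12.2
tcp_pos: [0.5902, -0.0182, 0.0733]
ee_rot: [[-0.002, 0.259, -0.966], [0.004, -0.966, -0.259], [-1.0, -0.004, 0.001]]
force: [-7.8, 23.6, 5.7]
finger_gap: 0.0002
```

There is a firm stop: 25 N, with no further advance, where the bar's home position was expected. Backing off and rising, then checking.

Emit:
{"op": "jog_arm", "data": {
  "slide": [
    [0, -0.005, 0],
    [0, -0.015, 0],
    [0, -0.02, 0],
    [0, -0.02, 0],
    [-0.02, -0.02, 0],
    [-0.03, -0.01, 0],
    [-0.03, 0, 0],
    [-0.03, 0, 0],
    [-0.02, 0, 0],
    [0, 0, 0],
    [0, 0, 0]
  ],
  "turn": [0, 0, 0, 0, 0, 0, 0, 0, 0, 0, 0],
  "claw": [0, 0, 0, 0, 0, 0, 0, 0, 0, 0, 0]
}}

```text
t: 13.12
tcp_pos: [0.5685, 0.0649, 0.2045]
ee_rot: [[0.002, 0.256, -0.967], [-0.0, -0.967, -0.256], [-1.0, 0.001, -0.002]]
force: [0.3, -1.4, -0.2]
finger_gap: 0.0
```

```bash
python3 - <<'E'
from h import *
np.set_printoptions(precision=4,suppress=True)
s=manip.get_state();P=manip.camera_params("wrist");print(s["t"],s["tcp_pos"],s["force"])
iw,d=manip.get_image("wrist");it,_=manip.get_image("top")
for n,z in [("handle",.085),("panel",.066),("screwdriver",0),("breaker",0),("case",0)]:
    for r in manip.spot_point(n,"top")[:1]: print(n,round(r["score"],2),r["pixel"],ray_z("top",r["pixel"],z))
cv2.imwrite("pics/w6.png",np.hstack([iw[:,220:,::-1],cv2.resize(it[90:260,300:440,::-1],(330,400))]))
E
```

```text
13.1167 [0.5685 0.0649 0.2045] [ 0.2912 -1.4362 -0.1718]
handle 0.97 [368.2, 182.2] [ 0.5918 -0.0355  0.085 ]
panel 0.86 [379.5, 179.6] [ 0.6026 -0.0704  0.066 ]
screwdriver 0.74 [305.8, 137.1] [0.742  0.1553 0.    ]
breaker 0.9 [270.3, 196.5] [0.552  0.2619 0.    ]
case 0.83 [377.5, 181.1] [ 0.6064 -0.0717  0.    ]
```

View pics/w6.png

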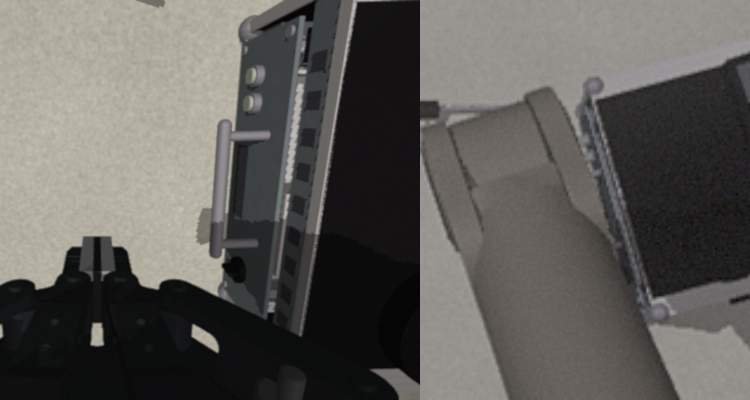

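The top view shows the handle at (368,182), about 199 mm of travel from its start. The panel lies against the case and the screwdriver and breaker haven't moved.

```bash
python3 -c "
from rig import manip
print(manip.sign_off())"
```

```text
the job is handed in; nothing more can be done
None
```

The tray is fully home and the job is handed in at about 13.4 s of the 42 s; sign-off gives no verdict.

- **Lever:** I pressed the lever tab with shut fingers (about 8 N, tip at 62 mm) and started the tray in about 55 mm against the lip. I then lifted off, and the next wrist picture showed the lever back up.
- **Pushing home:** I pushed on the handle bar at no more than about 85 mm/s until it met a firm stop at about 25 N. Then I backed off and rose clear.
- **Last checks:** The handle had travelled about 199 mm of the 200 mm by the top camera, and the panel looked flush with the case. The wrist force was near zero.
- **Bystanders:** The screwdriver read within about 6 mm and the breaker within about 4 mm of their start readings. The arm never came near the other items, and I didn't re-measure them.
- **Limits and disagreements:** The lever angle at the end can't be seen inside the case, so its spring-back rests on the earlier picture. One wrist report of the handle, taken over the tab, was false because it hit the gripper itself. I ignored it; nothing else disagreed.

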